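# Fit the lock plug in the screen clamp

## Robot

A 7-joint arm with a two-finger parallel gripper is mounted at the origin on the work surface. World frame = base frame: x ahead of the robot, y to its left, z up, the work surface at z = 0. Lengths are in m, angles in rad, forces in N, time in s.
With the tool pointing down it reaches from about 0.4 to 0.85 m from the base axis. Payload 6.9 kg.
Tool frame: the origin (TCP) lies midway between the tips of the shut fingers; the grasp point (between the pads) lies behind it (ctrl.pinch_z is the z of the grasp point in the tool frame, in m); z points along the fingers, y is the line along which they close (so a half turn about z gives the same grasp; the last joint's range is limited). The gripper opens to 85 mm and grips with 20 to 120 N. Pads are 22 mm wide; open, the fingers measure 114 mm over their backs; the gripper's body (76 mm by 85 mm) begins 54 mm behind the grasp point. The pads swing forward as they close: fully open they stand 13 mm farther back than shut.
Start: joints at [1.444, 0.507, -0.238, 1.5, 0.126, 1.149, -0.155], TCP at [0.144, -0.608, 0.231] pointing down, gripper open.
Joint ranges: [-3.08, 3.08], [-0.24, 2.05], [-1.43, 1.35], [0, 2.5], [-1.52, 4.66], [0.17, 1.96], [-2.89, 2.89]. Speed limits (rad/s): [2.39, 2.39, 3.14, 3.14, 3.14, 3.14, 3.14].

## Interface

Orientations are given as a unit quaternion [w, x, y, z].
In Python, from station import ctrl, get_state, vision, ticket, models gives the robot as it stands. Calls block until the motion is done:
- ctrl.movep(position, orientation): joint-space move of the TCP to a pose.
- ctrl.movel(position, frame=None, max_speed=0.15): straight line of the TCP; frame=None keeps the orientation; max_speed is the mean speed in m/s.
- ctrl.set_joints(angles): joint-space move.
- ctrl.ungrasp() and ctrl.close_gripper(force=None): open the fingers fully, or close them until they stop; force is the grip in N (None keeps the last).
- ctrl.pause(seconds).
- ctrl.ik(position, orientation): joint angles nearest the present ones, or None.
- get_state(): the state.
- vision.grab_frame(name): name is "scene" or "top"; returns (picture, depth): 420x560x3 uint8, blue, green, red; 420x560 float32, m along the optical axis (not along the pixel's ray), 0 where there is no reading.
- vision.camera_info(name): a dict with "mtx" (3x3 intrinsics, pixels), "dist_coeffs" ([k1, k2, p1, p2, k3] as OpenCV has them; the pictures are not rectified), "R" (3x3) and "t" (3): a world point X has camera coordinates R X + t. Camera axes: x right, y down, z forward; pixel columns grow to the right and rows downward; lengths in m; the calibration is good to about 2 mm. A picture is of the moment at which its call begins. camera_info takes no time and is no camera call.
A pose or a line that the arm cannot do raises ctrl.Unreachable and nothing moves.
- ticket.close_job(): hands the job in; it is judged then, once.
Trained networks look in the newest picture that a camera, given by its name, has taken for a name from the list of things; names that differ only in an ending like _2 or _b are one class to them, and where a whole thing is asked for, a point or a joint stands for the part that bears it (a point fixed in the world has none). Each returns a list of dicts, best first, with "p" (0 to 1); they miss things now and then, are a little off and sometimes report something else, mostly with a low value. They report only what shows in the picture. A call takes as long as a camera call. They do not tell look-alikes from the thing itself.
- models.recognise(camera, target): "point" ([column, row] in pixels, amid what is visible of it).
- models.masks_of(camera, target): "mask" (420x560 bool, what is visible of it) and "point" ([column, row] in pixels, amid what is visible of it).
The state is a dict: "time": time; "qpos": joint angles; "qd": joint speeds; "tau": joint torques, N m; "tcp_pos": TCP position; "eef_rot": TCP orientation; "contact_force": force on the tool from outside, world axes, zero at the start; "wrist_torque": the same for the moment, N m; "width": finger opening in m; "gripper_force": force on a finger pad.
Only numpy, scipy, OpenCV 4.12 (cv2) and the standard library are available. Lean on these libraries where they do the work, as an engineer would, in place of code of your own. Each camera call takes 0.05 s, during which the arm holds its last target. There are 200 camera calls.

## Task

Fit the lock plug that belongs to the screen clamp: of the three metal plugs standing on the print table, pick up the one with the short straight foot, turn it above the socket beside the screen frame until its foot lines up with the slot, and lower it in with light pressure until it is fully home, then let go. Do not let it fall in from a height, and leave the other two plugs standing where they are.

Things in the scene. Friction and masses are not known exactly. Their poses are not given: they have to be found in the camera images.
- plug: The right plug: bare grey metal, 74 mm tall, 0.11-0.22 kg, upright. Foot: straight key 64 long (x) x 12 wide x 16 mm high, with a round hub 30 mm across, 26 mm high, in its middle. Above the hub a grip blade in line with the foot, 40 long (x) x 14 mm thick (y), 26 to 74 mm high: pinch it across y. Origin: centre of the underside; z up. A half turn makes no difference.
- socket (a point): Centre of the socket's mouth, on top of a fixed aluminium plate (120 x 90, 22 mm high) by a screen frame's corner. Pocket 18 mm deep with dark floor: slot 78 long (x) x 28 mm wide (y), with a 44 mm square opening in the middle for the hub. x along the slot to the frame, z up. Home, the plug's underside is 18 mm below this point, its x along this x. A 31 mm high strap starts 60 mm off in +x.
- long_plug: A wrong plug, to be left alone: the same metal and grip, but its straight foot is 100 mm long, too long for the slot. Origin: centre of its underside, x along the foot, z up.
- round_plug: A wrong plug, to be left alone: the same metal and grip, but its foot is a round disc 54 mm across, 16 mm high. Origin: centre of its underside, x along the grip blade, z up.
Not all that is in view belongs to the job. What is shaped like the plug but blue is not meant.

How it is judged:
By the outcome, as a careful person would: the job done as asked, in the order asked, and still so for the second after the job is handed in, with the robot touching nothing.
It also fails if it takes over 35 s, if anything falls off the work surface, if the arm or the gripper's body presses on something with over 40 N, if the wrist force passes 120 N, or if a joint passes its speed limit or range.

## Working session

There is one attempt and no reset: what is moved stays moved. The work goes in short steps, each a Python script; the robot and the scene stay as the last script left them, time stands still between calls to the robot, and variables do not carry over. Pictures are saved under pics/ and viewed, at most 10 in all, crops included, and the job is handed in when it is done.

```bash
mkdir -p pics; cat > h.py <<'E'
import numpy as np, cv2
from station import ctrl, get_state, vision, ticket, models
def cloud(name, depth):
    c=vision.camera_info(name); K=np.array(c["mtx"]);D=np.array(c["dist_coeffs"]);R=np.array(c["R"]);t=np.array(c["t"])
    v,u=np.mgrid[0:420,0:560]
    n=cv2.undistortPoints(np.stack([u,v],-1).reshape(-1,1,2).astype(np.float64),K,D).reshape(420,560,2)
    P=np.dstack([n[...,0]*depth,n[...,1]*depth,depth])
    return (P-t)@R
def proj(name,X):
    c=vision.camera_info(name); R=np.array(c["R"]);t=np.array(c["t"])
    return cv2.projectPoints(np.array(X,float).reshape(-1,1,3),cv2.Rodrigues(R)[0],t,np.array(c["mtx"]),np.array(c["dist_coeffs"]))[0].reshape(-1,2)
E
python3 - <<'E'
from h import *
for n in ("scene","top"):
    p,d=vision.grab_frame(n); cv2.imwrite(f"pics/{n}0.png",p); np.save(f"{n}0.npy",d)
    c=vision.camera_info(n); print(n,-np.array(c["R"]).T@c["t"])
    P=cloud(n,d)
    for tg in ("plug","long_plug","round_plug","socket"):
        for m in models.recognise(n,tg):
            u,v=map(int,m["point"]); print(tg,round(m["p"],2),(u,v),P[v,u].round(3))
E
```

```text
scene [1.04415334 0.02999557 0.826589  ]
plug 0.73 (218, 220) [ 0.618 -0.178  0.057]
plug 0.68 (186, 187) [ 0.549 -0.265  0.041]
plug 0.68 (131, 204) [ 0.615 -0.354  0.05 ]
long_plug 0.93 (258, 252) [ 0.668 -0.09   0.06 ]
round_plug 0.94 (290, 186) [ 0.499 -0.066  0.033]
socket 0.85 (440, 335) [0.735 0.252 0.004]
top [ 0.43319713 -0.05784659  0.98397387]
plug 0.78 (408, 175) [ 0.595 -0.336  0.069]
plug 0.7 (331, 176) [ 0.597 -0.172  0.075]
plug 0.53 (373, 205) [ 0.533 -0.257  0.078]
long_plug 0.88 (289, 161) [ 0.632 -0.085  0.073]
round_plug 0.75 (286, 235) [ 0.476 -0.074  0.074]
round_plug 0.59 (290, 162) [ 0.63  -0.087  0.075]
socket 0.67 (108, 118) [0.759 0.324 0.015]
```

View pics/scene0.png

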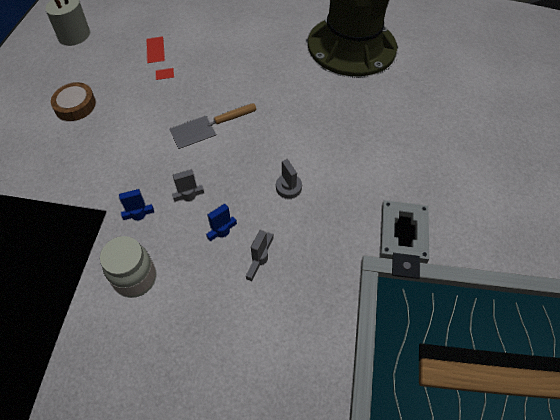

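View pics/top0.png

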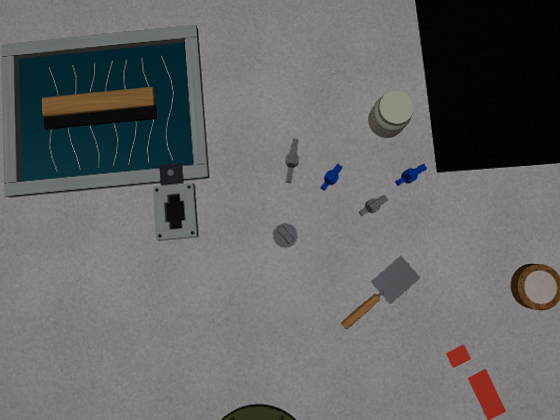

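The candidates for the plug, by pixel in the scene view, with the top view in brackets:
- Grey short foot: (186,187) [373,205]
- Blue: (218,220) [331,176] and (131,204) [408,175]
- Grey long foot: (258,252) [289,161]
- Grey round foot: (290,186) [286,235]

I choose the grey short-footed one. The socket is the dark cross at (405,230) [175,211]. The network's socket points landed on the screen frame, so I reject them.

```bash
python3 - <<'E'
from h import *
A=[]
for n,bp,bs in (("scene",(150,150,230,215),(370,190,445,285)),("top",(345,180,405,230),(145,155,210,250))):
    p=cv2.imread(f"pics/{n}0.png"); d=np.load(f"{n}0.npy"); P=cloud(n,d); 
    ok=d>0
    b=np.zeros((420,560),bool); b[bp[1]:bp[3],bp[0]:bp[2]]=1; b&=ok
    for nm,zl,zh in (("blade",.066,.085),("foot",.008,.022),("all",.01,.085)):
        s=b&(P[...,2]>zl)&(P[...,2]<zh); q=P[s][:,:2]
        if len(q)<6: print(nm,len(q)); continue
        c,wh,a=cv2.minAreaRect((q*1000).astype(np.float32)); 
        e,V=np.linalg.eigh(np.cov(q.T)); print(n,nm,s.sum(),np.round(c,1),np.round(wh,1),round(a,1),"pca",np.degrees(np.arctan2(V[1,1],V[0,1])).round(1),q.mean(0).round(4),P[s][:,2].mean().round(4))
    b[:]=0; b[bs[1]:bs[3],bs[0]:bs[2]]=1
    g=p.max(2)
    # plate top
    s=b&ok&(P[...,2]>.015)&(P[...,2]<.027)&(g>70)
    l,lab,st,_=cv2.connectedComponentsWithStats(s.astype(np.uint8)); i=1+st[1:,4].argmax(); q=P[lab==i]
    print(n,"plate",st[i],np.round(cv2.minAreaRect((q[:,:2]*1000).astype(np.float32)),1) if 0 else cv2.minAreaRect((q[:,:2]*1000).astype(np.float32)),q[:,2].mean())
    s=b&(g<45)
    l,lab,st,_=cv2.connectedComponentsWithStats(s.astype(np.uint8)); 
    for i in range(1,l):
        if st[i,4]>60: q=P[lab==i]; print(n,"dark",st[i],cv2.minAreaRect((q[:,:2]*1000).astype(np.float32)),np.percentile(q[:,2],[5,50,95]).round(4))
    for bb in (bp,bs):
        cr=cv2.resize(p[bb[1]:bb[3],bb[0]:bb[2]],(380,300),interpolation=cv2.INTER_NEAREST); A.append(cr)
cv2.imwrite("pics/crop1.png",np.vstack([np.hstack(A[:2]),np.hstack(A[2:])]))
print(ctrl.pinch_z,get_state()["eef_rot"])
E
```

```text
scene blade 278 [ 574.2 -225.6] [132.8  38.1] 54.8 pca 57.2 [ 0.5724 -0.2268] 0.0724
scene foot 185 [ 560.4 -288.4] [ 24.2 113.5] 33.6 pca 125.5 [ 0.5526 -0.2734] 0.0146
scene all 736 [ 566.7 -243.5] [169.8  88.6] 82.2 pca 62.6 [ 0.5595 -0.2509] 0.0482
scene plate [ 382  201   47   58 1678] ((540.80419921875, 169.69813537597656), (120.34334564208984, 90.81558990478516), 3.985710859298706) 0.021793645858661406
scene dark [394 212  23  35 612] ((539.7731323242188, 172.22946166992188), (81.83412170410156, 43.14188003540039), 5.524346828460693) [0.0019 0.0042 0.0148]
scene dark [ 378  253   67   32 1047] ((802.006591796875, 89.45191955566406), (128.34849548339844, 481.8786315917969), 61.29010772705078) [0.003  0.0284 0.0325]
top blade 136 [ 538.1 -267.6] [14.  39.9] 31.6 pca 122.1 [ 0.5379 -0.2672] 0.074
top foot 91 [ 559.4 -288.6] [ 27.5 123.7] 43.2 pca 127.1 [ 0.5535 -0.284 ] 0.0158
top all 303 [ 558.5 -289.7] [ 28.7 124.1] 41.7 pca 127.2 [ 0.5419 -0.2708] 0.0469
top plate [ 153  183   44   57 1541] ((538.555419921875, 170.19000244140625), (120.70813751220703, 90.48953247070312), 3.574425220489502) 0.022143042839933545
top dark [159 163  31  22 410] ((552.5050659179688, 67.83139038085938), (340.7738037109375, 63.17108154296875), 56.99146270751953) [0.0234 0.0309 0.0339]
top dark [165 194  20  35 532] ((479.7938537597656, 80.60960388183594), (282.767578125, 73.53907775878906), 56.82167434692383) [0.0013 0.0043 0.0133]
-0.0187 [-6.67467470e-05  9.93291880e-01  1.15634060e-01 -1.27263298e-05]
```

View pics/crop1.png

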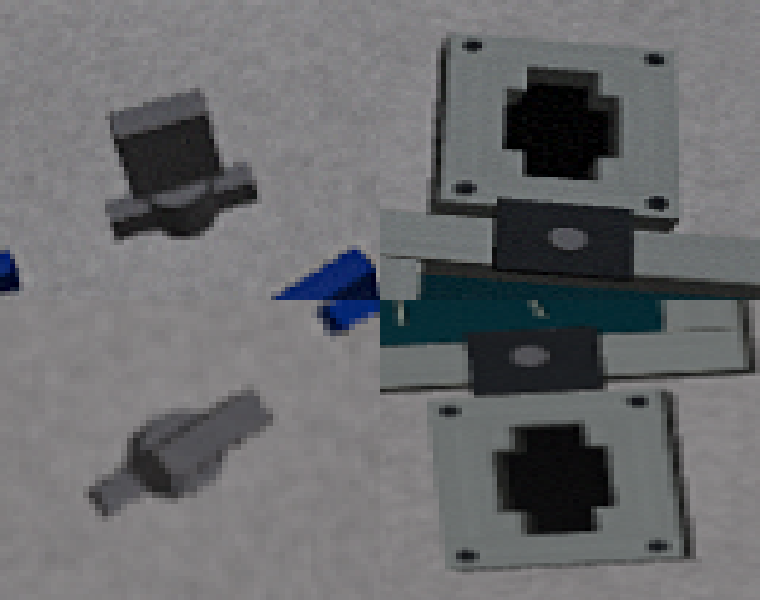

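The crop confirms a grey plug with a short straight foot, and a cross-shaped pocket centred in the plate. Next I refine the plug position with a grey-only filter, choose the wrist branch, and grasp.

```bash
cat >> h.py <<'E'
from scipy.spatial.transform import Rotation as Ro
def quat(a):  # tool down, tool x at heading a (deg)
    c,s=np.cos(np.radians(a)),np.sin(np.radians(a))
    q=Ro.from_matrix(np.array([[c,s,0],[s,-c,0],[0,0,-1]])).as_quat(); return q[[3,0,1,2]]
SOCK=np.array([.5397,.1699]); SA=3.8
E
python3 - <<'E'
from h import *
p=cv2.imread("pics/scene0.png"); d=np.load("scene0.npy"); P=cloud("scene",d)
pi=p.astype(int); s=(d>0)&(P[...,2]>.066)&(P[...,2]<.085)&(pi.max(2)-pi.min(2)<25); b=np.zeros_like(s); b[150:215,150:230]=1
r=cv2.minAreaRect((P[s&b][:,:2]*1000).astype(np.float32)); print((s&b).sum(),r)
xy=np.array([.538,-.2674]); A=121.8
if abs(r[0][0]-538)<4 and abs(r[0][1]+267.4)<4: xy=(xy+np.array(r[0])/1000)/2
np.save("xy.npy",xy)
best=None
for a in (A,A-180):
    q1=ctrl.ik([*xy,.16],quat(a))
    for sa in (SA,SA+180,SA-180):
        q2=ctrl.ik([*SOCK,.2],quat(sa))
        print(a,sa,None if q1 is None else np.round(q1,2),None if q2 is None else np.round(q2,2))
print(xy)
E
```

```text
152 ((543.3310546875, -269.079833984375), (15.469095230102539, 38.29750442504883), 31.70024299621582)
121.8 3.8 [ 0.89  0.62 -0.78  1.66  0.49  1.06  0.51] [ 0.19  0.54 -0.85  1.7   0.45  1.1  -2.31]
121.8 183.8 [ 0.89  0.62 -0.78  1.66  0.49  1.06  0.51] [ 0.35  0.69 -1.23  1.7   0.68  1.25  0.6 ]
121.8 -176.2 [ 0.89  0.62 -0.78  1.66  0.49  1.06  0.51] [ 0.35  0.69 -1.23  1.7   0.68  1.25  0.6 ]
-58.2 3.8 [ 0.43  0.53 -0.02  1.67  0.01  0.94 -2.18] [ 0.19  0.54 -0.85  1.7   0.45  1.1  -2.31]
-58.2 183.8 [ 0.43  0.53 -0.02  1.67  0.01  0.94 -2.18] [ 0.35  0.69 -1.23  1.7   0.68  1.25  0.6 ]
-58.2 -176.2 [ 0.43  0.53 -0.02  1.67  0.01  0.94 -2.18] [ 0.35  0.69 -1.23  1.7   0.68  1.25  0.6 ]
[ 0.538  -0.2674]
```

```bash
python3 - <<'E'
from h import *
xy=np.array([.5402,-.2680]); A=121.7
ctrl.movep([*xy,.15],quat(A)); print(get_state()["time"])
ctrl.movel([*xy,.0375],max_speed=.12)
print(get_state()["contact_force"])
ctrl.close_gripper(30); s=get_state(); print(s["time"],s["width"],s["gripper_force"],s["contact_force"],s["tcp_pos"])
ctrl.movel([*xy,.12],max_speed=.12); s=get_state(); print(s["time"],s["width"],s["gripper_force"],s["contact_force"],s["qpos"])
for sa in (183.8,3.8):
    q=ctrl.ik([*SOCK,.12],quat(sa)); print(sa,q)
E
```

```text
2.4167
[-0.17066881 -0.21069542 -0.29271117]
4.1583 0.013603401012436084 31.569074392318726 [-0.50563811 -0.23299966  3.14007125] [ 0.54023039 -0.26808705  0.03764793]
4.9917 0.0137185260904114 31.038601398468018 [ 0.62079759 -0.1272863  -2.00644591] [ 0.86704852  0.66666742 -0.74820209  1.70541098  0.52961812  0.98414753
  0.47597796]
183.8 [ 0.24397089  0.69639926 -0.99103941  1.80326645  0.67856941  1.02547702
  0.620742  ]
3.8 [-0.23127961  0.52852112 -0.17820943  1.80930711  0.12320342  0.81448737
 -1.97483447]
```

```bash
python3 - <<'E'
from h import *
ctrl.movel([.5402,-.2680,.17],max_speed=.15)
ctrl.movep([*SOCK,.16],quat(183.8))
ctrl.movel([*SOCK,.085],max_speed=.12)
s=get_state(); print(s["time"],s["width"],s["gripper_force"],s["contact_force"],s["tcp_pos"],s["eef_rot"])
p,d=vision.grab_frame("scene"); np.save("s1.npy",d); cv2.imwrite("s1.png",p)
u,v=proj("scene",[*SOCK,.05])[0].astype(int); print(u,v)
cv2.imwrite("pics/s1c.png",cv2.resize(p[v-60:v+60,u-80:u+80],(800,600),interpolation=cv2.INTER_CUBIC))
P=cloud("scene",d); pi=p.astype(int)
for zl,zh in ((.047,.0665),(.055,.066),(.07,.2)):
    b=(abs(P[...,0]-.54)<.06)&(abs(P[...,1]-.17)<.05)&(P[...,2]>zl)&(P[...,2]<zh)&(d>0)
    q=P[b]; print(len(q),cv2.minAreaRect((q[:,:2]*1000).astype(np.float32)),q.min(0),q.max(0))
E
```

```text
7.8583 0.013730708925734254 31.04813575744629 [ 0.83203308 -0.64969326 -1.30835811] [0.54004536 0.17023208 0.08552203] [ 3.29476227e-04 -3.31000282e-02  9.99451944e-01  3.02569632e-04]
408 220
157 ((556.4738159179688, 165.1084747314453), (30.203237533569336, 35.60527420043945), 76.77391815185547) [0.53569108 0.15354167 0.04754383] [0.57485096 0.18276774 0.06635603]
119 ((556.4752807617188, 165.11468505859375), (30.190420150756836, 35.60527420043945), 76.77391815185547) [0.53569108 0.15376846 0.05555759] [0.57485096 0.18276774 0.06591357]
1640 ((544.113525390625, 169.05116271972656), (39.33148193359375, 100.69090270996094), 7.574164867401123) [0.52367341 0.12003057 0.07002261] [0.56447292 0.2199372  0.19994129]
```

View pics/s1c.png

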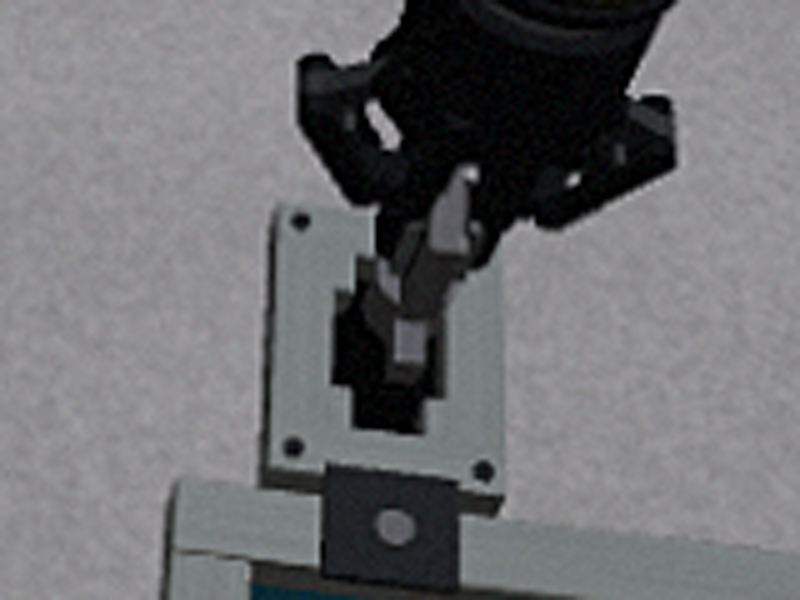

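The picture shows the plug held upright, with its foot end at crop (408,340), above the slot. I compare this with the projected model before lowering.

```bash
python3 - <<'E'
from h import *
p=cv2.imread("s1.png"); s=5; p=cv2.resize(p[160:280,328:488],(800,600),interpolation=cv2.INTER_CUBIC)
def T(X,z0): 
    a=np.radians(SA); R=np.array([[np.cos(a),-np.sin(a)],[np.sin(a),np.cos(a)]]); X=np.array(X,float)
    return np.c_[X[:,:2]@R.T+SOCK,X[:,2]+z0]
def draw(X,z0,col):
    uv=(proj("scene",T(X,z0))-[328,160])*s+2
    cv2.polylines(p,[uv.round().astype(np.int32)],True,col,1); print(uv.round(0).tolist())
draw([[32,-6,16],[32,6,16],[-32,6,16],[-32,-6,16]]@np.eye(3)/1000,.048,(0,255,0))
draw([[32,-6,0],[32,6,0],[32,6,16],[32,-6,16]]@np.eye(3)/1000,.048,(0,255,255))
draw([[20,-7,26],[20,7,26],[20,7,74],[20,-7,74]]@np.eye(3)/1000,.048,(255,0,255))
draw([[39,-14,0],[39,14,0],[22,14,0],[22,22,0],[-22,22,0],[-22,14,0],[-39,14,0],[-39,-14,0],[-22,-14,0],[-22,-22,0],[22,-22,0],[22,-14,0]]@np.eye(3)/1000,.022,(0,0,255))
draw([[60,-45,0],[60,45,0],[-60,45,0],[-60,-45,0]]@np.eye(3)/1000,.022,(255,0,0))
cv2.imwrite("pics/ov.png",p)
E
```

```text
[[397.0, 356.0], [430.0, 360.0], [430.0, 214.0], [398.0, 211.0]]
[[388.0, 378.0], [420.0, 381.0], [430.0, 360.0], [397.0, 356.0]]
[[401.0, 314.0], [439.0, 318.0], [471.0, 248.0], [431.0, 243.0]]
[[352.0, 425.0], [425.0, 434.0], [425.0, 394.0], [446.0, 397.0], [445.0, 299.0], [425.0, 297.0], [425.0, 260.0], [355.0, 251.0], [354.0, 288.0], [334.0, 285.0], [332.0, 383.0], [352.0, 385.0]]
[[268.0, 464.0], [507.0, 493.0], [502.0, 225.0], [279.0, 198.0]]
```

View pics/ov.png

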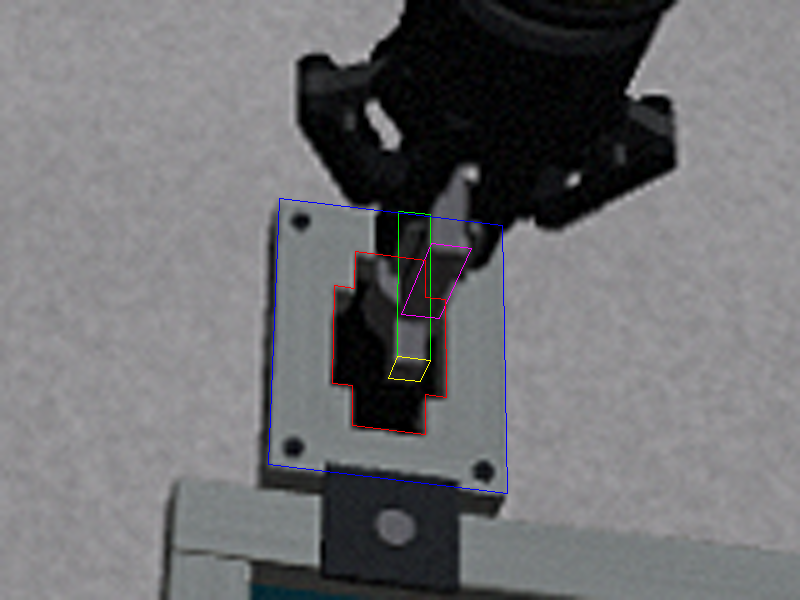

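The overlay agrees within about 1 mm: foot end (397–430, 356–381) inside the slot outline. Lowering with force watching.

```bash
python3 - <<'E'
from h import *
ctrl.movel([*SOCK,.062],max_speed=.06); f0=np.array(get_state()["contact_force"])
for z in [.056,.050,.046,.0435,.0425,.0418,.0412,.0406,.0400,.0394,.0388]:
    ctrl.movel([*SOCK,z],max_speed=.03); s=get_state(); f=np.array(s["contact_force"])-f0
    print(round(s["time"],2),z,s["tcp_pos"].round(4) if hasattr(s["tcp_pos"],'round') else s["tcp_pos"],f.round(2))
    if np.linalg.norm(f)>6: break
p,d=vision.grab_frame("scene"); cv2.imwrite("pics/s2c.png",cv2.resize(p[160:280,328:488],(800,600),interpolation=cv2.INTER_CUBIC))
E
```

```text
8.79 0.056 [0.5396 0.1699 0.0559] [ 0.57  0.56 -0.35]
9.14 0.05 [0.5396 0.1698 0.0498] [ 0.62 -0.78  0.63]
9.43 0.046 [0.5396 0.1698 0.0458] [ 1.53 -0.46 -0.39]
9.68 0.0435 [0.5396 0.1698 0.0433] [ 0.89 -0.75  0.66]
9.93 0.0425 [0.5397 0.1699 0.0425] [ 0.4  -0.33 -0.37]
10.18 0.0418 [0.5397 0.1699 0.0418] [ 0.62 -0.56 -0.14]
10.43 0.0412 [0.5398 0.17   0.0416] [-0.75 -0.84  6.7 ]
```

View pics/s2c.png

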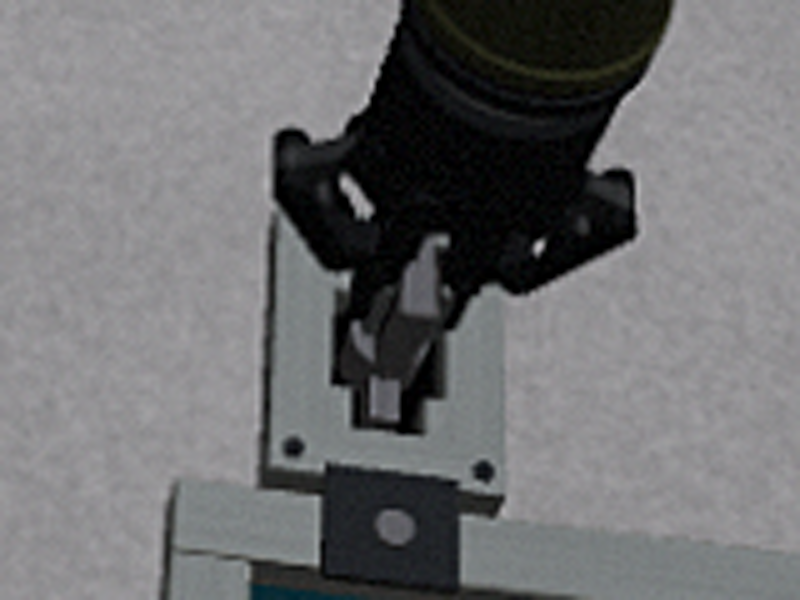

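Contact comes at z = 0.0416, where home was expected (0.0415). The foot end at (385,400) sits down in the slot, so I release, retreat and check.

```bash
python3 - <<'E'
from h import *
ctrl.ungrasp(); ctrl.movel([*SOCK,.16],max_speed=.12)
ctrl.movep([.42,.0,.30],quat(183.8)); s=get_state(); print(s["time"],s["width"],s["contact_force"])
p,d=vision.grab_frame("scene"); P=cloud("scene",d)
p2,d2=vision.grab_frame("top"); Q=cloud("top",d2)
for n,X,D in (("scene",P,d),("top",Q,d2)):
    b=(abs(X[...,0]-.54)<.055)&(abs(X[...,1]-.17)<.04)&(X[...,2]>.06)&(X[...,2]<.09)&(D>0)
    if b.sum()>5: print(n,b.sum(),cv2.minAreaRect((X[b][:,:2]*1000).astype(np.float32)),np.percentile(X[b][:,2],[50,95]))
cv2.imwrite("pics/fin.png",np.hstack([cv2.resize(p[160:280,348:468],(400,400)),cv2.resize(p[140:290,120:320],(400,400))]))
E
```

```text
13.2917 0.0852827830493052 [ 0.23476752 -0.09905277 -0.24542029]
scene 206 ((541.7886352539062, 168.7677764892578), (39.71623611450195, 14.660231590270996), 2.5199694633483887) [0.07685002 0.07926976]
top 164 ((538.7685546875, 167.94676208496094), (39.72047805786133, 14.447495460510254), 4.0714030265808105) [0.0770777  0.08013338]
```

View pics/fin.png

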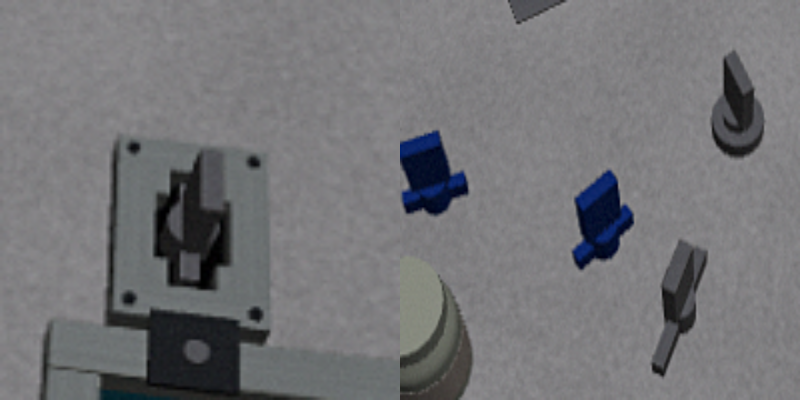

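The plug stands home in the slot with its foot at crop (190,265). Its top is at z ≈ 0.078, which matches 4 + 74 mm, and it is centred within about 2 mm. The other plugs stand untouched.

```bash
python3 -c "
from station import ticket; print(ticket.close_job())"
```

```text
the job is handed in; nothing more can be done
None
```

The short-footed grey plug is fully home in the socket and released, the other plugs still stand where they were, and the job was handed in at about 13.4 s of the 35 s allowed.

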